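# Reload the tape drawer

### The arm

A 6-joint arm with a two-finger parallel gripper is mounted at the origin on the work surface. World frame = base frame: x ahead of the robot, y to its left, z up, the work surface at z = 0. Lengths are in m, angles in rad, forces in N, time in s.
With the tool pointing down it reaches from about 0.25 to 0.775 m from the base axis. Payload 4 kg.
Tool frame: the origin (TCP) lies on the centre line of the jaws, within the pads' length; the fingertips stand robot.tips_ahead ahead of it and the grasp point (between the pads) lies 8 mm behind it (robot.tips_ahead is the distance from the TCP to the fingertips, in m); z points along the fingers, y is the line along which they close (so a half turn about z gives the same grasp; the last joint's range is limited). The gripper opens to 94 mm and grips with 3 to 60 N. Pads are 16 mm wide; open, the fingers measure 119 mm over their backs; the gripper's body (75 mm by 177 mm) begins 78 mm behind the grasp point.
Start: joints at [1.158, 0.087, 1.371, -0, 1.684, -0.103], TCP at [0.168, 0.524, 0.217] pointing down, gripper open.
Joint ranges: [-3.1, 3.1], [-0.76, 2.03], [0.27, 2.55], [-1.08, 4.22], [0.17, 2.65], [-2.57, 2.57]. Speed limits (rad/s): [2.79, 2.79, 3.14, 3.14, 3.14, 3.14].

### API

Orientations are given as [roll, pitch, yaw] about the fixed x, y, z axes, in that order (R = Rz(yaw) Ry(pitch) Rx(roll)).
In Python, from bench import robot, snapshot, close_job, spotter gives the robot as it stands. The module is installed in compiled form; this text tells all that it offers.
- The arm moves only by the tool servo_tool, never from a script. Its argument "commands" is one flat list of numbers, 7 for each row, row after row: the shift along the tool's x, y, z in m, then the turn, a rotation vector about the tool's x, y, z in degrees, then the finger opening in m, from 0 to 0.094. In form: [x, y, z, ax, ay, az, grip, x, y, z, ax, ay, az, grip, ...]. A call has 1 to 10 rows; each row is the pose to reach, as a shift and turn from the pose commanded when the call began, along the tool's axes at that moment; what a row does not reach only later rows make up. A row lasts 1/8 s, in which the tool goes at most 62.5 mm and 10.7 degrees, less where a joint would pass 70% of its speed; a pose out of reach is approached as far as the arm can. A call with a gripper value outside its range is refused whole. The fingers move at their own pace and stop on an object; the grip force is fixed at half the most. Time passes only in rows, so rows that repeat a pose let the fingers close. It gives the time, the measured TCP pose, the force, the opening and the grip force at its end, in the units of the state.
- robot.get_obs(): the state, without advancing time (a new reading comes with each control period).
- snapshot(name): name is "side" or "top" or "wrist"; returns a dict with "img" (480x640x3 uint8, blue, green, red), "camera_matrix" (3x3 intrinsics, pixels), "k1" (the pictures are not rectified: a ray, as slopes to the right and down, at radius r is drawn at 1 + k1 r^2 times it, then the intrinsics apply), "extrinsics" (4x4, takes a point from camera to world coordinates); the wrist camera has in their place "hand_eye" (4x4, takes a point from camera to tool coordinates, whose origin is the TCP and whose axes are the flange's). Camera axes: x right, y down, z forward; pixel columns grow to the right and rows downward; lengths in m; the calibration is good to about 2 mm. A picture is of the moment at which its call begins: read the wrist's pose just before it. There is no depth.
- close_job(): hands the job in; it is judged then, once.
Trained networks look in a picture, given as the dict that the camera call returned (one of the last four; its "shot" number tells which), for a name from the list of things; names that differ only in an ending like _2 or _b are one class to them, and where a whole thing is asked for, a point or a joint stands for the part that bears it (a point fixed in the world has none). Each returns a list of dicts, best first, with "conf" (0 to 1); they miss things now and then, are a little off and sometimes report something else, mostly with a low value. They report only what shows in the picture. A call takes as long as a camera call. They do not tell look-alikes from the thing itself.
- spotter.trace(name, picture): "region" (480x640 bool, what is visible of it) and "box" ([left, top, width, height] in pixels, round what is visible of it).
The state is a dict: "time": time; "joint_positions": joint angles; "qvel": joint speeds; "joint_torque": joint torques, N m; "tool_pos": TCP position; "ee_rot": TCP orientation; "wrist_force": force on the tool from outside, world axes, zero at the start; "wrist_torque": the same for the moment, N m; "width": finger opening in m; "finger_force": force on a finger pad.
Only numpy, scipy, OpenCV 4.12 (cv2) and the standard library are available. Lean on these libraries where they do the work, as an engineer would, in place of code of your own. Each camera call takes 0.05 s, during which the arm holds its last target. There are 200 camera calls.

### The job

Reload the tape drawer: pull it wide open, move every bare core from its spindle into the ceramic tray, and mount every full tape roll from the desk on a spindle of its own, fully down on the drawer floor. When all that is done push the drawer fully shut, leaving the other things on the desk alone.

Things in the scene. Friction and masses are not known exactly. Their poses are not given: they have to be found in the camera images.
- unit_drawer0 (a joint): the drawer of the desktop drawer unit, which fills its whole front: 0 m = shut, grows as it is pulled out towards the unit's own -x (the robot's side), stops at 0.19 m; slides easily (about 1 N) and stays where it is left
- unit_drawer0_handle (a point): middle of the drawer's steel bar handle: a horizontal round bar 11 mm thick and 120 mm long along the unit's y, held by a stub near each end 35 mm in front of the drawer's face (35 mm from bar centre to face), bar centre 67 mm above the desk, 38 mm below the unit's top; axes as the unit's; moves with the drawer
- unit: pale wood drawer unit, 270 x 344 x 105 mm (its x, y, z), fixed to the desk; origin under its centre, grey drawer front towards its -x. Drawer inside 225 x 302 mm, floor 22 mm above the desk, front panel up to 92 mm, side walls up to 83 mm above the desk; four spindles in a row across it, 74 mm behind the inside of its front panel, under the unit's top while shut
- foot0 (a point): foot of the drawer's upright steel spindle number 0 (in one row along the unit's y, number 0 at +y, 74 mm apart), on its axis at the drawer's floor. The spindle is 18 mm in diameter and 56 mm tall, tapering to 8 mm over its top 10 mm; moves with the drawer; axes as the unit's
- foot1 (a point): foot of the drawer's upright steel spindle number 1 (in one row along the unit's y, number 0 at +y, 74 mm apart), on its axis at the drawer's floor. The spindle is 18 mm in diameter and 56 mm tall, tapering to 8 mm over its top 10 mm; moves with the drawer; axes as the unit's
- foot2 (a point): foot of the drawer's upright steel spindle number 2 (in one row along the unit's y, number 0 at +y, 74 mm apart), on its axis at the drawer's floor. The spindle is 18 mm in diameter and 56 mm tall, tapering to 8 mm over its top 10 mm; moves with the drawer; axes as the unit's
- foot3 (a point): foot of the drawer's upright steel spindle number 3 (in one row along the unit's y, number 0 at +y, 74 mm apart), on its axis at the drawer's floor. The spindle is 18 mm in diameter and 56 mm tall, tapering to 8 mm over its top 10 mm; moves with the drawer; axes as the unit's
- roll0: full roll of brown kraft tape wound on a grey plastic core, standing on the desk on one flat end: 56 mm outside diameter, 48 mm high, with a 26 mm bore right through; origin at the centre of its underside, z along the bore. All rolls are alike; three or four are present
- roll1: full roll of brown kraft tape wound on a grey plastic core, standing on the desk on one flat end: 56 mm outside diameter, 48 mm high, with a 26 mm bore right through; origin at the centre of its underside, z along the bore. All rolls are alike; three or four are present
- roll2: full roll of brown kraft tape wound on a grey plastic core, standing on the desk on one flat end: 56 mm outside diameter, 48 mm high, with a 26 mm bore right through; origin at the centre of its underside, z along the bore. All rolls are alike; three or four are present
- roll3: full roll of brown kraft tape wound on a grey plastic core, standing on the desk on one flat end: 56 mm outside diameter, 48 mm high, with a 26 mm bore right through; origin at the centre of its underside, z along the bore. All rolls are alike; three or four are present
- core0: bare used-up grey plastic core without tape, a tube of 36 mm outside diameter, 48 mm high, 26 mm bore; at the start it stands on a spindle inside the drawer; origin at the centre of its underside, z along the bore. One to three are present
- core1: bare used-up grey plastic core without tape, a tube of 36 mm outside diameter, 48 mm high, 26 mm bore; at the start it stands on a spindle inside the drawer; origin at the centre of its underside, z along the bore. One to three are present
- core2: bare used-up grey plastic core without tape, a tube of 36 mm outside diameter, 48 mm high, 26 mm bore; at the start it stands on a spindle inside the drawer; origin at the centre of its underside, z along the bore. One to three are present
- core3: bare used-up grey plastic core without tape, a tube of 36 mm outside diameter, 48 mm high, 26 mm bore; at the start it stands on a spindle inside the drawer; origin at the centre of its underside, z along the bore. One to three are present
- tray: white ceramic tray, open on top, 170 x 120 mm (its x, y), 30 mm high, walls and floor 6 mm thick, fixed to the desk; origin under its centre
- bottle: green glass bottle with a twist cap, 70 mm diameter, 200 mm tall, loose bystander; origin under its centre
- stapler: black plastic stapler, 150 x 36 x 62 mm, loose bystander; origin under its centre
- pine_box: shut pine box with a steel latch, 94 x 134 x 62 mm, loose bystander; origin under its centre
Not all that is in view belongs to the job. What is shaped like the roll0 but orange is not meant. What is shaped like the roll2 but orange is not meant.

How it is judged:
By the outcome, as a careful person would: the job done as asked, in the order asked, and still so for the second after the job is handed in, with the robot touching nothing.
Of roll0, roll1, roll2, roll3 only 3 to 4 are there at a start; the rules pass over those that are not, and their reading is None.
Of core0, core1, core2, core3 only 1 to 3 are there at a start; the rules pass over those that are not, and their reading is None.
At some moment in a run one of roll0, roll1, roll2, roll3 may be knocked a few centimetres aside while the robot is not near it.
It also fails if it takes over 210 s, if anything falls off the work surface, if the arm or the gripper's body presses on something with over 40 N, if the wrist force passes 120 N, or if a joint passes its speed limit or range.

## Working session

There is one attempt and no reset: what is moved stays moved. The work goes in short steps, Python scripts to look and compute and a tool call to move; the robot and the scene stay as the last step left them, time stands still between calls to the robot, and variables do not carry over. Pictures are saved under pics/ and viewed, at most 14 in all, crops included, and the job is handed in when it is done.

Besides the shell and the picture viewer there is one more tool, called as name(argument=value, ...), one argument or row to a line, values as JSON. servo_tool: Moves the arm, as the interface text tells. Its arguments: {"type":"object","properties":{"commands":{"type":"array","items":{"type":"number"}}},"required":["commands"]}

```bash
mkdir -p pics; ls; python3 - <<'E'
from bench import robot, snapshot, spotter
import cv2, numpy as np
o=robot.get_obs(); print(o['time'],o['tool_pos'],o['ee_rot'],o['width'],robot.tips_ahead)
for n in ['top','side']:
    s=snapshot(n); cv2.imwrite(f'pics/{n}0.png',s['img'])
    print(n,s['camera_matrix'].tolist(),s['k1'],np.round(s['extrinsics'],3).tolist())
    for k in ['unit','unit_drawer0_handle','roll0','tray','bottle','stapler','pine_box']:
        print(k,[(round(d['conf'],2),d['box']) for d in spotter.trace(k,s)])
E
```

```text
pics
0.0 [0.16746885 0.52335902 0.21532328] [-3.13947972e+00 -2.41532435e-04  2.83180552e+00] 0.09437085569804902 0.011
top [[484.3742644631542, 0.0, 321.6239193372918], [0.0, 484.3742644631542, 239.68564779457887], [0.0, 0.0, 1.0]] -0.07097682995526375 [[-0.009, -0.986, 0.165, 0.338], [-1.0, 0.012, 0.015, -0.016], [-0.017, -0.164, -0.986, 1.148], [0.0, 0.0, 0.0, 1.0]]
unit [(0.98, [308.4, 81.2, 152.8, 134.2])]
unit_drawer0_handle [(0.98, [312.2, 190.4, 148.2, 26.4]), (0.3, [124.1, 204.6, 55.6, 78.2])]
roll0 [(0.95, [233.8, 317.7, 26.4, 26.5]), (0.93, [192.7, 261.5, 28.5, 23.2]), (0.78, [277.9, 294.6, 29.3, 25.9]), (0.67, [271.6, 148.9, 24.9, 25.4]), (0.62, [241.7, 210.4, 25.4, 23.0]), (0.59, [228.7, 160.8, 31.3, 27.5]), (0.57, [241.3, 273.8, 23.7, 22.9]), (0.37, [308.8, 81.1, 154.2, 133.8])]
tray [(0.73, [119.4, 208.1, 60.2, 76.1])]
bottle [(0.62, [493.7, 282.6, 55.5, 30.3])]
stapler [(0.95, [129.3, 326.0, 66.0, 45.0]), (0.43, [492.7, 282.3, 57.7, 35.0])]
pine_box [(0.82, [154.9, 139.9, 64.2, 44.4])]
side [[451.36892561798993, 0.0, 321.9119055653785], [0.0, 451.36892561798993, 235.31418049157506], [0.0, 0.0, 1.0]] 0.002656214592219195 [[0.778, -0.49, 0.392, 0.046], [-0.628, -0.605, 0.49, -0.589], [-0.003, -0.628, -0.778, 0.995], [0.0, 0.0, 0.0, 1.0]]
unit [(0.77, [339.5, 160.2, 169.1, 143.2]), (0.37, [206.3, 145.6, 63.0, 42.1])]
unit_drawer0_handle [(0.71, [344.5, 203.8, 98.5, 97.3])]
roll0 [(0.95, [249.9, 239.8, 25.4, 28.3]), (0.82, [317.4, 172.1, 16.9, 21.3]), (0.67, [237.3, 187.9, 16.1, 22.8]), (0.66, [344.1, 178.9, 21.4, 23.1]), (0.63, [289.4, 189.0, 24.4, 23.6]), (0.59, [214.8, 228.8, 18.9, 21.9]), (0.56, [247.4, 211.2, 25.8, 25.2]), (0.56, [266.5, 176.8, 17.8, 23.2])]
tray [(0.95, [204.4, 142.7, 68.4, 47.5])]
bottle [(0.98, [381.4, 359.7, 40.1, 60.8]), (0.35, [339.9, 204.5, 100.0, 97.7])]
stapler [(0.61, [165.2, 182.8, 24.1, 52.1])]
pine_box [(0.63, [285.3, 128.4, 41.8, 44.3])]
```

View pics/top0.png

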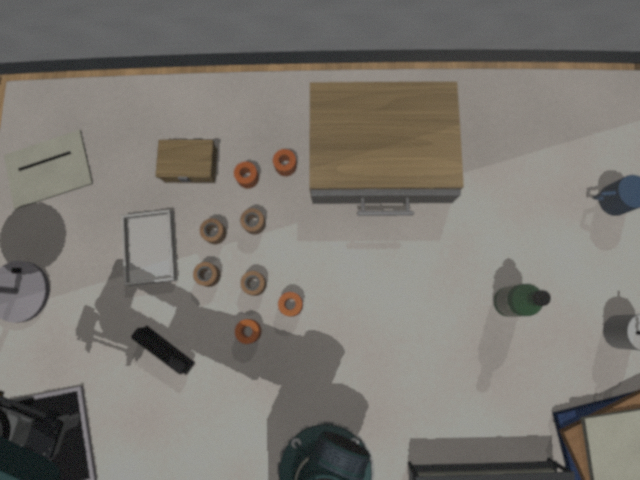

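View pics/side0.png

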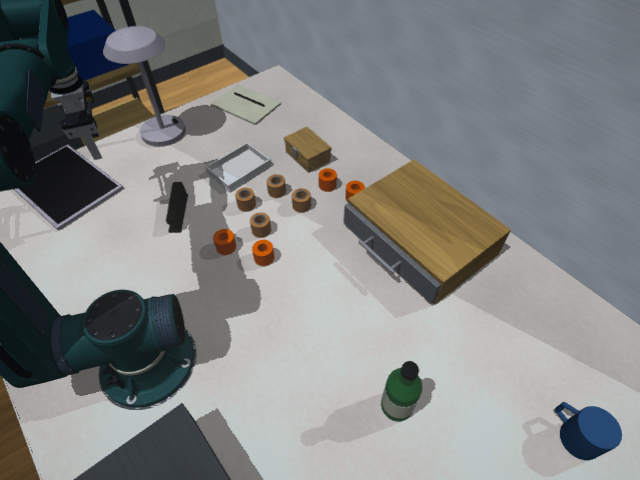

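The top view shows four brown rolls at about (213,230), (252,220), (206,273) and (253,282), plus four orange look-alikes. The tray is at (150,246) and the unit at (385,140), with its handle on the robot's side. The side view agrees. Next I'll fit the poses by matching silhouettes in both views.

```bash
cat > h.py <<'E'
import cv2, numpy as np
from scipy.optimize import minimize
from scipy.spatial.transform import Rotation as Ro
from bench import robot, snapshot, spotter
def cam(s, o=None):
    if 'extrinsics' in s: return np.array(s['extrinsics'])
    T=np.eye(4); T[:3,:3]=Ro.from_euler('xyz',o['ee_rot']).as_matrix(); T[:3,3]=o['tool_pos']
    return T@np.array(s['hand_eye'])
def proj(s,T,P):
    c=(np.asarray(P)-T[:3,3])@T[:3,:3]; m=c[:,:2]/c[:,2:]
    m=m*(1+s['k1']*(m**2).sum(1,keepdims=True)); K=s['camera_matrix']
    return m*[K[0,0],K[1,1]]+[K[0,2],K[1,2]]
def ray(s,T,uv):
    K=s['camera_matrix']; d=(np.atleast_2d(uv)-[K[0,2],K[1,2]])/[K[0,0],K[1,1]]; m=d.copy()
    for _ in range(10): m=d/(1+s['k1']*(m**2).sum(1,keepdims=True))
    return np.c_[m,np.ones(len(m))]@T[:3,:3].T
def atz(s,T,uv,z):
    r=ray(s,T,uv); return T[:3,3]+r*((z-T[2,3])/r[:,2])[:,None]
def box(x0,x1,y0,y1,z0,z1): return np.array([[x,y,z] for x in(x0,x1) for y in(y0,y1) for z in(z0,z1)])
a=np.linspace(0,2*np.pi,24,endpoint=False)
def cyl(r,z0,z1): return np.array([[r*np.cos(t),r*np.sin(t),z] for t in a for z in(z0,z1)])
ROLL=[cyl(.028,0,.048)]; CORE=[cyl(.018,0,.048)]
TRAY=[box(-.085,.085,-.06,.06,0,.03)]
UNIT=[box(-.135,.135,-.172,.172,0,.105),box(-.176,-.165,-.06,.06,.062,.072)]
def sil(s,T,parts,p,sc=4):
    m=np.zeros((480*sc//2,640*sc//2),np.uint8)
    R=Ro.from_euler('z',p[3]).as_matrix()
    for P in parts:
        q=proj(s,T,P@R.T+p[:3])*sc/2
        cv2.fillConvexPoly(m,cv2.convexHull(np.round(q*16).astype(np.int32)),1,cv2.LINE_8,4)
    return m
def fit(obs,parts,p0,free=(0,1,2,3)):
    # obs: list of (s,T,region)
    regs=[cv2.resize(r.astype(np.uint8),None,fx=2,fy=2,interpolation=cv2.INTER_NEAREST) for *_,r in obs]
    sc=np.array([.01,.01,.01,.1])
    def f(v):
        p=np.array(p0,float); p[list(free)]+=v*sc[list(free)]
        L=0
        for (s,T,_),r in zip(obs,regs):
            m=sil(s,T,parts,p); L+=1-(m&r).sum()/max(1,(m|r).sum())
        return L/len(obs)
    n=len(free); b=minimize(f,np.zeros(n),method='Nelder-Mead',options=dict(initial_simplex=np.r_[np.zeros((1,n)),np.eye(n)],xatol=.01,fatol=1e-5))
    p=np.array(p0,float); p[list(free)]+=b.x*sc[list(free)]; return p,b.fun
def cent(r): v,u=np.nonzero(r); return np.array([u.mean(),v.mean()])
def hue(s,r):
    return s['img'][r].mean(0)
def rolls(t,sd,name='roll0',z=.024,parts=ROLL):
    Tt,Ts=cam(t),cam(sd); out=[]
    S=[d for d in spotter.trace(name,sd)]
    for d in spotter.trace(name,t):
        r=np.array(d['region'],bool)
        if d['box'][2]>60: continue
        p=atz(t,Tt,cent(r),z)[0]; q=proj(sd,Ts,[p])[0]
        best=min(S,key=lambda e:np.hypot(*(cent(np.array(e['region'],bool))-q)))
        rs=np.array(best['region'],bool); e=np.hypot(*(cent(rs)-q))
        o=[(t,Tt,r)]+([(sd,Ts,rs)] if e<10 else [])
        f,l=fit(o,parts,[p[0],p[1],0,0],(0,1,2) if len(o)>1 else (0,1))
        b,g,rr=hue(t,r)
        out.append((np.round(f[:3],4).tolist(),round(l,2),len(o),'ORANGE' if rr/g>1.7 else 'brown',round(rr/g,2)))
    return out
E
python3 - <<'E'
from h import *
t=snapshot('top'); sd=snapshot('side'); Tt,Ts=cam(t),cam(sd)
for r in rolls(t,sd): print(r)
for n,P,z in [('unit',UNIT,.05),('tray',TRAY,.01)]:
    A=[np.array(spotter.trace(n,s)[0]['region'],bool) for s in (t,sd)]
    p=atz(t,Tt,cent(A[0]),z)[0]
    o=[(t,Tt,A[0]),(sd,Ts,A[1])]
    print(n,[fit(o,P,[p[0],p[1],0,y]) for y in ((0,) if n=='unit' else (0,1.57))])
    print([fit([q],P,[p[0],p[1],0,0 if n=='unit' else 1.57],(0,1,3)) for q in o])
E
```

```text
([0.7177, 0.0904, -0.0075], np.float64(0.32), 2, 'brown', np.float64(1.57))
([0.4247, 0.1628, -0.0048], np.float64(0.12), 2, 'brown', np.float64(1.17))
([0.375, 0.0767, -0.0034], np.float64(0.15), 2, 'brown', np.float64(1.51))
([0.4465, 0.2725, -0.0038], np.float64(0.11), 2, 'brown', np.float64(1.18))
([0.6856, 0.1813, 0.0], np.float64(0.16), 1, 'brown', np.float64(1.62))
([0.314, 0.1734, -0.0028], np.float64(0.13), 2, 'brown', np.float64(1.56))
([0.571, 0.165, -0.0009], np.float64(0.12), 2, 'brown', np.float64(1.17))
([0.5494, 0.2612, -0.0061], np.float64(0.11), 2, 'brown', np.float64(1.17))
unit [(array([ 0.74948947, -0.14514343, -0.00200069, -0.00313402]), np.float64(0.02959027569955347))]
[(array([ 0.7501781 , -0.14519687,  0.        , -0.00281328]), np.float64(0.031969978294411505)), (array([ 0.74914223, -0.14566803,  0.        , -0.00147691]), np.float64(0.028249588211331722))]
tray [(array([ 0.51254591,  0.4177049 , -0.002426  ,  0.1039845 ]), np.float64(0.03410114070050668)), (array([ 5.12002639e-01,  4.17849822e-01, -2.77922475e-03,  3.23706465e+00]), np.float64(0.034013218209719476))]
[(array([0.51280748, 0.41634068, 0.        , 3.24814909]), np.float64(0.025205794142045823)), (array([0.50991421, 0.41636337, 0.        , 3.2583768 ]), np.float64(0.04016969375580004))]
```

```bash
sed -i 's/rr\/g>1.7/rr\/g>1.4/' h.py; cat > g.py <<'E'
import sys; from h import *
# g.py x y z yawdeg : tool shift/turn to reach TCP target pointing down
def rel(x,y,z,yaw):
    o=robot.get_obs(); R=Ro.from_euler('xyz',o['ee_rot']); G=Ro.from_euler('xyz',[np.pi,0,np.radians(yaw)])
    v=R.inv().apply(np.array([x,y,z])-o['tool_pos']); print(np.round(v,4), np.round((R.inv()*G).as_rotvec(degrees=True),2), 't',round(o['time'],2),'F',np.round(o['wrist_force'],1),'w',round(o['width'],4), 'pos',np.round(o['tool_pos'],4))
if __name__=='__main__': rel(*map(float,sys.argv[1:5]))
E
python3 g.py .58 -.145 .15 90
```

```text
[-0.5966 -0.5113  0.0665] [ 0.   -0.   72.25] t 1.2 F [-0.1 -0.1 -0.3] w 0.0942 pos [0.1677 0.5238 0.2165]
```

servo_tool(
  commands=[-0.597,-0.511,0.066,0,0,72.2,0.04,-0.597,-0.511,0.066,0,0,72.2,0.04,-0.597,-0.511,0.066,0,0,72.2,0.04,-0.597,-0.511,0.066,0,0,72.2,0.04,-0.597,-0.511,0.066,0,0,72.2,0.04,-0.597,-0.511,0.066,0,0,72.2,0.04,-0.597,-0.511,0.066,0,0,72.2,0.04,-0.597,-0.511,0.066,0,0,72.2,0.04,-0.597,-0.511,0.066,0,0,72.2,0.04,-0.597,-0.511,0.066,0,0,72.2,0.04],
)

```text
time: 2.45
tool_pos: [0.4958, -0.0081, 0.1643]
ee_rot: [3.14, -0.0, 1.571]
wrist_force: [-0.6, 0.8, 0.3]
width: 0.04
finger_force: 0.0
```

```bash
python3 g.py .58 -.145 .15 90
```

```text
[-0.137   0.0841  0.0144] [ 0.07 -0.02  0.03] t 2.45 F [-0.6  0.8  0.3] w 0.04 pos [ 0.4958 -0.0081  0.1643]
```

servo_tool(
  commands=[-0.137,0.084,0.014,0,0,0,0.03,-0.137,0.084,0.014,0,0,0,0.03,-0.137,0.084,0.014,0,0,0,0.03,-0.137,0.084,0.014,0,0,0,0.03,-0.137,0.084,0.014,0,0,0,0.03,-0.137,0.084,0.06,0,0,0,0.03,-0.137,0.084,0.105,0,0,0,0.03,-0.137,0.084,0.105,0,0,0,0.03,-0.137,0.084,0.105,0,0,0,0.0,-0.137,0.084,0.105,0,0,0,0.0],
)

```text
time: 3.7
tool_pos: [0.5799, -0.1432, 0.0623]
ee_rot: [3.139, 0.001, 1.572]
wrist_force: [-8.4, 0.9, 5.7]
width: 0.0133
finger_force: 3.9
```

servo_tool(
  commands=[0,0,0,0,0,0,0.0,0,-0.01,0,0,0,0,0.0,0,-0.035,0,0,0,0,0.0,0,-0.07,0,0,0,0,0.0,0,-0.105,0,0,0,0,0.0,0,-0.14,0,0,0,0,0.0,0,-0.165,0,0,0,0,0.0,0,-0.18,0,0,0,0,0.0,0,-0.188,0,0,0,0,0.0,0,-0.188,0,0,0,0,0.0],
)

```text
time: 4.95
tool_pos: [0.3919, -0.142, 0.0621]
ee_rot: [3.136, -0.002, 1.571]
wrist_force: [-0.7, 6.5, 9.2]
width: 0.0101
finger_force: 30.0
```

servo_tool(
  commands=[0,-0.002,0,0,0,0,0.0,0,-0.002,0,0,0,0,0.0,0,-0.002,0,0,0,0,0.03,0,-0.002,0,0,0,0,0.03,0,-0.002,-0.05,0,0,0,0.03,0,-0.002,-0.11,0,0,0,0.06,0,-0.002,-0.17,0,0,0,0.06,0,0.03,-0.2,0,0,0,0.06,0,0.05,-0.2,0,0,0,0.06,0,0.05,-0.2,0,0,0,0.06],
)

```text
time: 6.2
tool_pos: [0.4414, -0.1434, 0.2586]
ee_rot: [-3.14, -0.0, 1.572]
wrist_force: [-0.1, 0.5, -0.3]
width: 0.0601
finger_force: 0.0
```

```bash
python3 - <<'E'
from h import *
o=robot.get_obs(); print(o['tool_pos'])
w=snapshot('wrist'); cv2.imwrite('pics/w1.png',w['img']); print(np.round(w['hand_eye'],3).tolist(),w['camera_matrix'][0,0],w['k1'])
t=snapshot('top'); sd=snapshot('side')
cv2.imwrite('pics/t1.png',np.hstack([cv2.resize(t['img'][70:270,280:480],(400,400)),cv2.resize(sd['img'][140:340,280:480],(400,400))]))
for s in (w,t,sd):
    for n in ('core0','foot0'): print(s['shot'],n,[(round(d['conf'],2),np.round(d['box']).tolist()) for d in spotter.trace(n,s)])
E
```

```text
[ 0.44136598 -0.1433644   0.2586371 ]
[[-0.001, -0.964, -0.265, 0.078], [1.0, -0.001, 0.0, 0.001], [-0.0, -0.265, 0.964, -0.168], [0.0, 0.0, 0.0, 1.0]] 349.6593305759114 -0.06600776540515686
5 core0 [(0.68, [371.0, 163.0, 44.0, 39.0])]
5 foot0 [(0.57, [264.0, 34.0, 263.0, 329.0]), (0.19, [369.0, 164.0, 44.0, 37.0])]
6 core0 [(0.67, [132.0, 324.0, 65.0, 47.0]), (0.57, [360.0, 231.0, 19.0, 16.0])]
6 foot0 [(0.94, [309.0, 189.0, 148.0, 107.0])]
7 core0 [(0.71, [343.0, 252.0, 12.0, 24.0]), (0.38, [289.0, 212.0, 150.0, 133.0])]
7 foot0 [(0.57, [289.0, 211.0, 147.0, 136.0]), (0.29, [165.0, 183.0, 22.0, 47.0])]
```

View pics/w1.png

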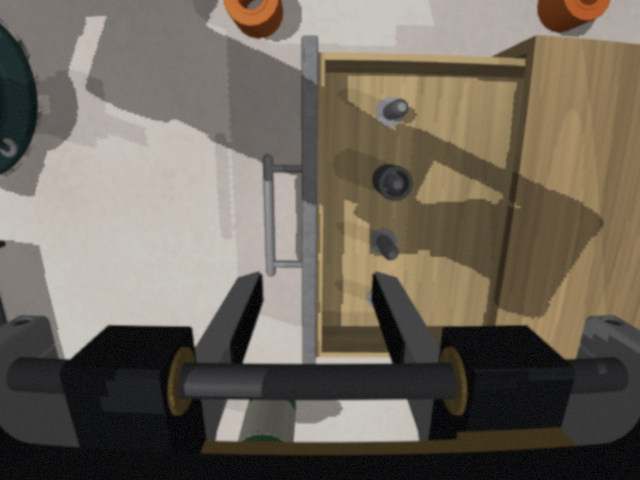

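View pics/t1.png

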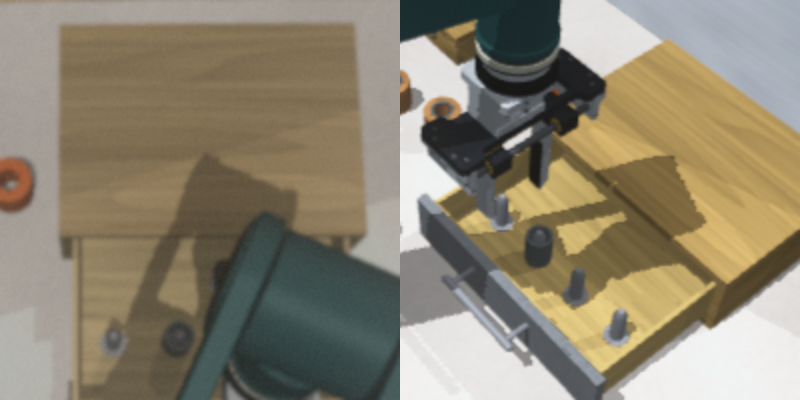

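The drawer is open. There is one core, on spindle 1 at wrist pixel (393,183). Spindles 0, 2 and 3 are empty, at wrist pixels (395,105), (385,243) and (375,298). Next I'll triangulate the core and the spindle row.

```bash
python3 - <<'E'
from h import *
from scipy.optimize import least_squares
o=robot.get_obs(); w=snapshot('wrist'); t=snapshot('top'); sd=snapshot('side')
O=[]
for s,bx in ((w,[371,163]),(t,[360,231]),(sd,[343,252])):
    for d in spotter.trace('core0',s):
        if np.hypot(*(np.array(d['box'][:2])-bx))<8: O.append((s,cam(s,o),np.array(d['region'],bool))); break
p=np.array([.46,-.108,.022,0])
print(len(O)); print('core all',fit(O,CORE,p,(0,1,2)))
for q in O: print(q[0]['shot'],fit([q],CORE,p,(0,1)))
# spindle points: (top, base) pixels in side view, base/top in wrist
pt={(0,'t'):(331,239),(0,'b'):(330.5,254),(2,'t'):(368.5,276),(2,'b'):(367,291),(3,'t'):(389.5,297),(3,'b'):(387.5,310.5)}
pw={(0,'t'):(402,105),(0,'b'):(389,112),(2,'t'):(391,252),(2,'b'):(381,241)}
Ts,Tw=cam(sd),cam(w,o)
def P(v,k): return [v[0],v[1]+(1.5-k[0])*.074,v[2]+(.056 if k[1]=='t' else 0)]
for nm,use in (('side',1),('wrist',2),('both',3)):
    def f(v):
        r=[]
        if use&1: r+=[proj(sd,Ts,[P(v,k)])[0]-x for k,x in pt.items()]
        if use&2: r+=[proj(w,Tw,[P(v,k)])[0]-x for k,x in pw.items()]
        return np.ravel(r)
    s=least_squares(f,[.46,-.145,.022]); print(nm,np.round(s.x,4),np.abs(s.fun).max())
E
```

```text
3
core all (array([ 0.46 , -0.108,  0.022,  0.   ]), np.float64(1.0))
8 (array([ 0.46 , -0.108,  0.022,  0.   ]), np.float64(1.0))
9 (array([ 0.46 , -0.108,  0.022,  0.   ]), np.float64(1.0))
10 (array([ 0.51957855, -0.10846997,  0.022     ,  0.        ]), np.float64(0.35628227194492257))
side [ 0.5171 -0.1461  0.017 ] 1.466718479622216
wrist [ 0.5208 -0.141   0.0196] 1.854494890450212
both [ 0.522  -0.1419  0.0116] 2.6241141030149038
```

```bash
python3 - <<'E'
from h import *
o=robot.get_obs(); w=snapshot('wrist'); t=snapshot('top'); sd=snapshot('side')
O=[]
for s,bx in ((w,[371,163]),(t,[360,231]),(sd,[343,252])):
    for d in spotter.trace('core0',s):
        if np.hypot(*(np.array(d['box'][:2])-bx))<8: O.append((s,cam(s,o),np.array(d['region'],bool))); break
p=np.array([.518,-.108,.022,0])
print('core all',fit(O,CORE,p,(0,1,2)))
for q in O: print(q[0]['shot'],q[2].sum(),fit([q],CORE,p,(0,1)))
for r in rolls(t,sd): print(r)
E
python3 g.py .52 -.107 .14 90
```

```text
core all (array([ 0.52202371, -0.10550554,  0.01942179,  0.        ]), np.float64(0.33804751783230147))
11 874 (array([ 0.52220063, -0.10522741,  0.022     ,  0.        ]), np.float64(0.2939155043460683))
12 161 (array([ 0.52064652, -0.10897759,  0.022     ,  0.        ]), np.float64(0.3793436293436293))
13 242 (array([ 0.51840344, -0.10649213,  0.022     ,  0.        ]), np.float64(0.20320404721753793))
([0.7154, 0.0899, 0.0], np.float64(0.1), 1, 'ORANGE', np.float64(1.56))
([0.4235, 0.1632, -0.0044], np.float64(0.19), 2, 'brown', np.float64(1.18))
([0.5482, 0.2618, -0.0034], np.float64(0.13), 2, 'brown', np.float64(1.18))
([0.6851, 0.1819, 0.0], np.float64(0.11), 1, 'ORANGE', np.float64(1.59))
([0.446, 0.2729, -0.0039], np.float64(0.09), 2, 'brown', np.float64(1.18))
([0.5711, 0.1652, -0.0019], np.float64(0.39), 2, 'brown', np.float64(1.18))
([0.3745, 0.0751, -0.0014], np.float64(0.14), 2, 'ORANGE', np.float64(1.51))
[0.0361 0.079  0.1192] [ 0.   -0.    0.05] t 7.35 F [-0.2 -0.1 -0.3] w 0.0605 pos [ 0.441  -0.1432  0.2592]
```

servo_tool(
  commands=[0.036,0.079,0.05,0,0,0,0.06,0.036,0.079,0.1,0,0,0,0.06,0.036,0.079,0.1,0,0,0,0.06,0.036,0.079,0.15,0,0,0,0.06,0.036,0.079,0.19,0,0,0,0.06,0.036,0.079,0.215,0,0,0,0.06,0.036,0.079,0.215,0,0,0,0.06,0.036,0.079,0.215,0,0,0,0.02,0.036,0.079,0.215,0,0,0,0.02,0.036,0.079,0.215,0,0,0,0.02],
)

```text
time: 8.6
tool_pos: [0.521, -0.1075, 0.0459]
ee_rot: [3.139, 0.001, 1.572]
wrist_force: [0.2, -0.2, 3.5]
width: 0.0356
finger_force: 30.0
```

```bash
python3 g.py .49 .40 .18 90
```

```text
[ 0.5074 -0.0302 -0.1347] [0.17 0.05 0.05] t 8.6 F [ 0.2 -0.2  3.5] w 0.0356 pos [ 0.521  -0.1075  0.0459]
```

servo_tool(
  commands=[0,0,-0.05,0,0,0,0.02,0,0,-0.1,0,0,0,0.02,0.03,0,-0.13,0,0,0,0.02,0.09,-0.01,-0.13,0,0,0,0.02,0.15,-0.01,-0.13,0,0,0,0.02,0.21,-0.01,-0.13,0,0,0,0.02,0.27,-0.01,-0.13,0,0,0,0.02,0.33,-0.01,-0.13,0,0,0,0.02,0.39,-0.01,-0.13,0,0,0,0.02,0.45,-0.01,-0.13,0,0,0,0.02],
)

```text
time: 9.85
tool_pos: [0.5094, 0.3449, 0.1748]
ee_rot: [3.14, -0.0, 1.572]
wrist_force: [0.8, -0.8, -0.4]
width: 0.0355
finger_force: 30.0
```

```bash
python3 g.py .51 .41 .034 90
```

```text
[0.065  0.0005 0.1408] [ 0.07 -0.02  0.06] t 9.85 F [ 0.8 -0.8 -0.4] w 0.0355 pos [0.5094 0.3449 0.1748]
```

servo_tool(
  commands=[0.065,0,0.03,0,0,0,0.02,0.065,0,0.07,0,0,0,0.02,0.065,0,0.11,0,0,0,0.02,0.065,0,0.135,0,0,0,0.02,0.065,0,0.143,0,0,0,0.02,0.065,0,0.143,0,0,0,0.02,0.065,0,0.143,0,0,0,0.06,0.065,0,0.143,0,0,0,0.06,0.065,0,0.09,0,0,0,0.06,0.065,0,0.04,0,0,0,0.06],
)

```text
time: 11.1
tool_pos: [0.5093, 0.4077, 0.1353]
ee_rot: [-3.141, 0.0, 1.572]
wrist_force: [0.3, 0.5, -0.3]
width: 0.0598
finger_force: 0.0
```

```bash
python3 - <<'E'
from h import *
t=snapshot('top'); sd=snapshot('side')
for r in rolls(t,sd): print(r)
E
python3 g.py .548 .262 .12 90
```

```text
([0.5499, 0.2612, -0.0046], np.float64(0.12), 2, 'brown', np.float64(1.16))
([0.3135, 0.1744, -0.0016], np.float64(0.17), 2, 'ORANGE', np.float64(1.58))
([0.4239, 0.1617, -0.0047], np.float64(0.13), 2, 'brown', np.float64(1.15))
([0.7147, 0.09, -0.0018], np.float64(0.28), 2, 'ORANGE', np.float64(1.57))
([0.4472, 0.2754, -0.0104], np.float64(0.17), 2, 'brown', np.float64(1.17))
([0.3743, 0.0742, 0.002], np.float64(0.14), 2, 'ORANGE', np.float64(1.45))
([0.5709, 0.1653, -0.0007], np.float64(0.14), 2, 'brown', np.float64(1.17))
([0.6863, 0.1832, 0.0], np.float64(0.05), 1, 'ORANGE', np.float64(1.52))
[-0.1465  0.0375  0.0162] [ 0.21 -0.14  0.05] t 11.3 F [ 0.  -0.2 -0.4] w 0.06 pos [0.5104 0.4084 0.1364]
```

servo_tool(
  commands=[-0.06,0.015,0.0,0,0,0,0.08,-0.12,0.03,0.0,0,0,0,0.08,-0.147,0.038,0.0,0,0,0,0.08,-0.147,0.038,0.03,0,0,0,0.08,-0.147,0.038,0.07,0,0,0,0.08,-0.147,0.038,0.112,0,0,0,0.08,-0.147,0.038,0.112,0,0,0,0.08,-0.147,0.038,0.112,0,0,0,0.045,-0.147,0.038,0.112,0,0,0,0.045,-0.147,0.038,0.112,0,0,0,0.045],
)

```text
time: 12.55
tool_pos: [0.5488, 0.2614, 0.0242]
ee_rot: [3.138, -0.001, 1.572]
wrist_force: [1.1, 0.1, 1.8]
width: 0.0551
finger_force: 30.0
```

```bash
python3 g.py .52 -.255 .165 90
```

```text
[-0.5162 -0.0288 -0.1415] [ 0.19 -0.07  0.06] t 12.55 F [1.1 0.1 1.8] w 0.0551 pos [0.5488 0.2614 0.0242]
```

servo_tool(
  commands=[0,0,-0.05,0,0,0,0.045,0,0,-0.1,0,0,0,0.045,-0.03,0,-0.14,0,0,0,0.045,-0.09,-0.01,-0.14,0,0,0,0.045,-0.15,-0.02,-0.14,0,0,0,0.045,-0.21,-0.03,-0.14,0,0,0,0.045,-0.27,-0.03,-0.14,0,0,0,0.045,-0.33,-0.03,-0.14,0,0,0,0.045,-0.39,-0.03,-0.14,0,0,0,0.045,-0.45,-0.03,-0.14,0,0,0,0.045],
)

```text
time: 13.8
tool_pos: [0.5177, -0.1909, 0.1627]
ee_rot: [3.14, 0.0, 1.572]
wrist_force: [0.4, -0.5, -1.3]
width: 0.0552
finger_force: 30.0
```

```bash
python3 g.py .52 -.255 .05 90; python3 -c "
from h import *
o=robot.get_obs();w=snapshot('wrist');cv2.imwrite('pics/w2.png',w['img'])
print([(d['conf'],d['box']) for d in spotter.trace('roll0',w)])"
```

```text
[-0.0641  0.0021  0.1127] [0.07 0.01 0.05] t 13.8 F [ 0.4 -0.5 -1.3] w 0.0552 pos [ 0.5177 -0.1909  0.1627]
[(0.81, [256.7, 236.1, 121.4, 126.5]), (0.66, [134.3, 0.1, 362.9, 363.5])]
```

View pics/w2.png

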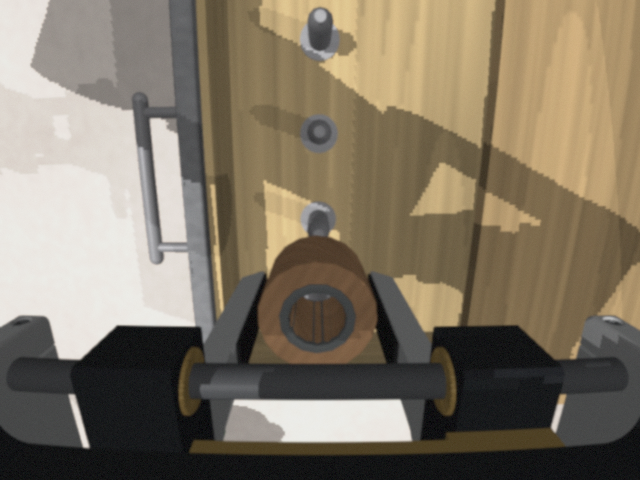

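The held roll is central in the jaws. Spindle 1 is at (319,132), spindle 0's top at (319,15), and spindle 2's foot near (319,217). These pixels let me refine the spindle row.

```bash
python3 -c "
from h import *
o=robot.get_obs();w=snapshot('wrist');T=cam(w,o)
print(atz(w,T,[[319,132],[319,132]],.05), atz(w,T,[[319,15]],.076), atz(w,T,[[319,131]],.078),atz(w,T,[[320,45],[318,215]],.023))"
```

```text
[[ 0.5199689 -0.1088818  0.05     ]
 [ 0.5199689 -0.1088818  0.05     ]] [[ 0.52025916 -0.03465996  0.076     ]] [[ 0.51980205 -0.10897344  0.078     ]] [[ 0.52134362 -0.03998339  0.023     ]
 [ 0.51882836 -0.17969591  0.023     ]]
```

servo_tool(
  commands=[-0.05,0.002,0,0,0,0,0.045,-0.065,0.002,0.02,0,0,0,0.045,-0.065,0.002,0.04,0,0,0,0.045,-0.065,0.002,0.04,0,0,0,0.045,-0.065,0.002,0.06,0,0,0,0.045,-0.065,0.002,0.08,0,0,0,0.045,-0.065,0.002,0.1,0,0,0,0.045,-0.065,0.002,0.112,0,0,0,0.045,-0.065,0.002,0.116,0,0,0,0.045,-0.065,0.002,0.116,0,0,0,0.045],
)

```text
time: 15.2
tool_pos: [0.5207, -0.2541, 0.047]
ee_rot: [3.14, 0.001, 1.572]
wrist_force: [0.3, 0.8, -3.1]
width: 0.0553
finger_force: 30.0
```

servo_tool(
  commands=[0,0,0,0,0,0,0.075,0,0,0,0,0,0,0.075,0,0,-0.04,0,0,0,0.075,0,0,-0.09,0,0,0,0.075,0.03,0,-0.12,0,0,0,0.08,0.09,0,-0.12,0,0,0,0.08,0.15,0,-0.12,0,0,0,0.08,0.21,0,-0.12,0,0,0,0.08,0.27,0,-0.12,0,0,0,0.08,0.33,0,-0.12,0,0,0,0.08],
)

```text
time: 16.45
tool_pos: [0.5199, 0.0776, 0.167]
ee_rot: [3.14, -0.0, 1.571]
wrist_force: [1.4, 0.2, -0.8]
width: 0.0797
finger_force: 0.0
```

```bash
cat > look.py <<'E'
from h import *
t=snapshot('top'); sd=snapshot('side')
for r in rolls(t,sd): print(r) if r[3]=='brown' else 0
E
python3 look.py
python3 g.py .571 .165 .15 90
```

```text
([0.4246, 0.1622, -0.0041], np.float64(0.15), 2, 'brown', np.float64(1.18))
([0.5202, -0.2561, 0.0223], np.float64(0.15), 2, 'brown', np.float64(1.19))
([0.4459, 0.2741, -0.0034], np.float64(0.14), 2, 'brown', np.float64(1.16))
([0.5683, 0.1662, 0.0], np.float64(0.74), 1, 'brown', np.float64(1.18))
[0.0881 0.0514 0.0167] [0.06 0.03 0.2 ] t 16.65 F [ 0.4 -0.3  0. ] w 0.0799 pos [0.5198 0.0767 0.1667]
```

servo_tool(
  commands=[0.05,0.03,0.0,0,0,0,0.08,0.088,0.051,0.01,0,0,0,0.08,0.088,0.051,0.05,0,0,0,0.08,0.088,0.051,0.09,0,0,0,0.08,0.088,0.051,0.125,0,0,0,0.08,0.088,0.051,0.143,0,0,0,0.08,0.088,0.051,0.143,0,0,0,0.08,0.088,0.051,0.143,0,0,0,0.045,0.088,0.051,0.143,0,0,0,0.045,0.088,0.051,0.143,0,0,0,0.045],
)

```text
time: 17.9
tool_pos: [0.5716, 0.1642, 0.0247]
ee_rot: [3.139, -0.001, 1.572]
wrist_force: [-0.4, 0.4, 0.2]
width: 0.0544
finger_force: 30.0
```

```bash
python3 g.py .52 -.182 .165 90
```

```text
[-0.346  -0.0516 -0.1407] [ 0.15 -0.03  0.05] t 17.9 F [-0.4  0.4  0.2] w 0.0544 pos [0.5716 0.1642 0.0247]
```

servo_tool(
  commands=[0,0,-0.05,0,0,0,0.045,0,0,-0.1,0,0,0,0.045,-0.03,-0.01,-0.14,0,0,0,0.045,-0.09,-0.02,-0.14,0,0,0,0.045,-0.15,-0.03,-0.14,0,0,0,0.045,-0.21,-0.04,-0.14,0,0,0,0.045,-0.27,-0.051,-0.14,0,0,0,0.045,-0.32,-0.051,-0.14,0,0,0,0.045,-0.346,-0.051,-0.14,0,0,0,0.045,-0.346,-0.051,-0.14,0,0,0,0.045],
)

```text
time: 19.15
tool_pos: [0.5196, -0.1837, 0.163]
ee_rot: [-3.141, -0.0, 1.568]
wrist_force: [0.2, -0.0, -1.3]
width: 0.0549
finger_force: 30.0
```

```bash
python3 g.py .52 -.182 .047 90
```

```text
[0.0017 0.0004 0.116 ] [-0.02 -0.01 -0.13] t 19.15 F [ 0.2 -0.  -1.3] w 0.0549 pos [ 0.5196 -0.1837  0.163 ]
```

servo_tool(
  commands=[0.001,0,0.03,0,0,0,0.045,0.001,0,0.055,0,0,0,0.045,0.001,0,0.08,0,0,0,0.045,0.001,0,0.1,0,0,0,0.045,0.001,0,0.112,0,0,0,0.045,0.001,0,0.116,0,0,0,0.045,0.001,0,0.116,0,0,0,0.045,0.001,0,0.116,0,0,0,0.075,0.001,0,0.116,0,0,0,0.075,0.001,0,0.08,0,0,0,0.075],
)

```text
time: 20.4
tool_pos: [0.5179, -0.1803, 0.0807]
ee_rot: [-3.135, -0.003, 1.571]
wrist_force: [0.5, 0.8, 0.1]
width: 0.0748
finger_force: 0.0
```

servo_tool(
  commands=[0,0,-0.05,0,0,0,0.075,0.03,0,-0.08,0,0,0,0.075,0.08,0,-0.08,0,0,0,0.08,0.13,0,-0.08,0,0,0,0.08,0.18,-0.02,-0.08,0,0,0,0.08,0.23,-0.04,-0.08,0,0,0,0.08,0.23,-0.04,-0.08,0,0,0,0.08],
)

```text
time: 21.28
tool_pos: [0.4789, 0.0516, 0.164]
ee_rot: [3.14, -0.001, 1.577]
wrist_force: [0.0, -0.6, 0.0]
width: 0.0798
finger_force: 0.0
```

```bash
python3 look.py
python3 g.py .424 .162 .025 90
```

```text
([0.4452, 0.2726, -0.0026], np.float64(0.1), 2, 'brown', np.float64(1.17))
([0.5205, -0.1807, 0.0201], np.float64(0.17), 2, 'brown', np.float64(1.2))
([0.5203, -0.2563, 0.0218], np.float64(0.22), 2, 'brown', np.float64(1.19))
([0.4232, 0.1603, 0.0003], np.float64(0.32), 2, 'brown', np.float64(1.17))
[ 0.1142 -0.0565  0.1384] [ 0.04  0.03 -0.03] t 21.48 F [-0.3  0.   0.1] w 0.0802 pos [0.4803 0.0479 0.1634]
```

servo_tool(
  commands=[0.05,-0.02,0.0,0,0,0,0.08,0.1,-0.05,0.0,0,0,0,0.08,0.114,-0.056,0.02,0,0,0,0.08,0.114,-0.056,0.06,0,0,0,0.08,0.114,-0.056,0.1,0,0,0,0.08,0.114,-0.056,0.13,0,0,0,0.08,0.114,-0.056,0.139,0,0,0,0.08,0.114,-0.056,0.139,0,0,0,0.045,0.114,-0.056,0.139,0,0,0,0.045,0.114,-0.056,0.139,0,0,0,0.045],
)

```text
time: 22.72
tool_pos: [0.4249, 0.163, 0.0257]
ee_rot: [3.139, -0.001, 1.571]
wrist_force: [1.0, -0.6, 2.8]
width: 0.0549
finger_force: 30.0
```

```bash
python3 g.py .52 -.108 .165 90
```

```text
[-0.271   0.0953 -0.1392] [ 0.17 -0.04  0.04] t 22.73 F [ 1.  -0.6  2.8] w 0.0549 pos [0.4249 0.163  0.0257]
```

servo_tool(
  commands=[0,0,-0.05,0,0,0,0.045,0,0,-0.1,0,0,0,0.045,-0.02,0.01,-0.14,0,0,0,0.045,-0.07,0.03,-0.14,0,0,0,0.045,-0.12,0.05,-0.14,0,0,0,0.045,-0.17,0.07,-0.14,0,0,0,0.045,-0.22,0.09,-0.14,0,0,0,0.045,-0.26,0.095,-0.14,0,0,0,0.045,-0.271,0.095,-0.14,0,0,0,0.045,-0.271,0.095,-0.14,0,0,0,0.045],
)

```text
time: 23.98
tool_pos: [0.5188, -0.108, 0.1643]
ee_rot: [3.142, -0.001, 1.571]
wrist_force: [0.6, -0.0, -0.7]
width: 0.0553
finger_force: 30.0
```

```bash
python3 g.py .52 -.108 .047 90
```

```text
[-1.000e-04  1.200e-03  1.173e-01] [ 0.   -0.05 -0.  ] t 23.98 F [ 0.6 -0.  -0.7] w 0.0553 pos [ 0.5188 -0.108   0.1643]
```

servo_tool(
  commands=[0,0.001,0.03,0,0,0,0.045,0,0.001,0.055,0,0,0,0.045,0,0.001,0.08,0,0,0,0.045,0,0.001,0.1,0,0,0,0.045,0,0.001,0.112,0,0,0,0.045,0,0.001,0.117,0,0,0,0.045,0,0.001,0.117,0,0,0,0.045,0,0.001,0.117,0,0,0,0.075,0,0.001,0.117,0,0,0,0.075,0,0.001,0.08,0,0,0,0.075],
)

```text
time: 25.22
tool_pos: [0.5175, -0.1074, 0.0814]
ee_rot: [-3.134, -0.002, 1.571]
wrist_force: [0.6, 0.2, 0.1]
width: 0.0748
finger_force: 0.0
```

servo_tool(
  commands=[0,0,-0.05,0,0,0,0.075,0.03,0,-0.08,0,0,0,0.075,0.08,0,-0.08,0,0,0,0.08,0.13,0,-0.08,0,0,0,0.08,0.18,-0.02,-0.08,0,0,0,0.08,0.23,-0.04,-0.08,0,0,0,0.08,0.28,-0.05,-0.08,0,0,0,0.08,0.28,-0.05,-0.08,0,0,0,0.08],
)

```text
time: 26.22
tool_pos: [0.4688, 0.1746, 0.1646]
ee_rot: [3.141, -0.001, 1.577]
wrist_force: [-0.3, -0.4, -0.4]
width: 0.0799
finger_force: 0.0
```

```bash
python3 look.py
python3 g.py .446 .273 .025 90
```

```text
([0.5218, -0.1809, 0.0226], np.float64(0.15), 2, 'brown', np.float64(1.2))
([0.5207, -0.1091, 0.0202], np.float64(0.17), 2, 'brown', np.float64(1.2))
([0.4568, 0.2982, -0.0298], np.float64(0.37), 2, 'brown', np.float64(1.15))
([0.5218, -0.256, 0.02], np.float64(0.18), 2, 'brown', np.float64(1.19))
[ 0.1022 -0.0242  0.1392] [ 0.02  0.02 -0.03] t 26.43 F [-0.1 -0.5  0. ] w 0.0801 pos [0.4701 0.1708 0.1642]
```

```bash
python3 -c "
from h import *
t=snapshot('top'); sd=snapshot('side')
print([(d['box']) for d in spotter.trace('roll0',t)],[(d['box']) for d in spotter.trace('roll0',sd)])
cv2.imwrite('pics/t3.png',np.hstack([cv2.resize(t['img'][180:380,120:320],(400,400)),cv2.resize(sd['img'][120:320,180:380],(400,400))]))"
```

```text
[[387.8, 224.0, 28.2, 27.0], [271.4, 149.2, 22.4, 26.7], [358.5, 228.3, 23.9, 24.6], [420.0, 225.6, 29.4, 26.7], [276.8, 294.7, 25.9, 23.8], [229.5, 160.4, 31.4, 26.3], [192.4, 264.6, 24.7, 19.4]] [[355.2, 267.0, 26.0, 29.4], [336.7, 248.1, 26.2, 28.7], [211.7, 231.5, 24.3, 22.2], [316.3, 170.4, 17.1, 19.7], [344.2, 183.1, 17.4, 16.5], [234.9, 189.7, 18.8, 21.6], [288.0, 126.6, 39.6, 43.7], [252.6, 236.6, 21.4, 29.0], [383.5, 359.1, 36.7, 60.9]]
```

View pics/t3.png

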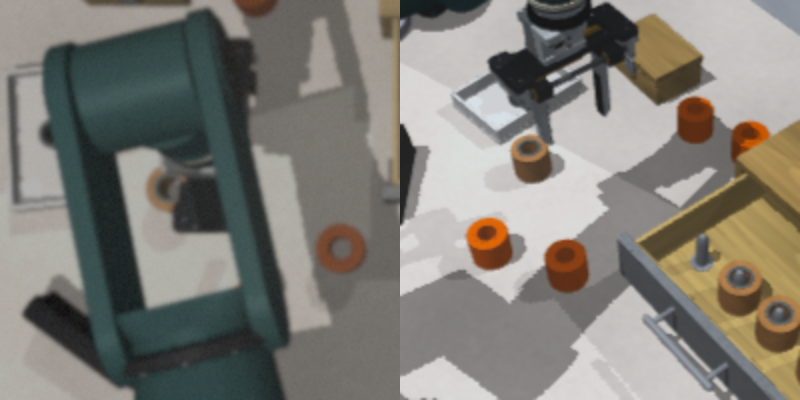

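The three mounted rolls sit low on their spindles. The last roll is partly hidden by the arm, but its side-view box hasn't moved (about 245,199). I'll pick it at the position measured before.

servo_tool(
  commands=[0.05,-0.02,0.0,0,0,0,0.08,0.1,-0.024,0.0,0,0,0,0.08,0.102,-0.024,0.02,0,0,0,0.08,0.102,-0.024,0.06,0,0,0,0.08,0.102,-0.024,0.1,0,0,0,0.08,0.102,-0.024,0.13,0,0,0,0.08,0.102,-0.024,0.139,0,0,0,0.08,0.102,-0.024,0.139,0,0,0,0.045,0.102,-0.024,0.139,0,0,0,0.045,0.102,-0.024,0.139,0,0,0,0.045],
)

```text
time: 27.88
tool_pos: [0.4468, 0.2743, 0.0269]
ee_rot: [3.139, -0.001, 1.572]
wrist_force: [-0.3, -0.1, 1.8]
width: 0.0565
finger_force: 30.0
```

```bash
python3 g.py .52 -.034 .165 90
```

```text
[-0.3082  0.0734 -0.1383] [ 0.16 -0.08  0.04] t 27.88 F [-0.3 -0.1  1.8] w 0.0565 pos [0.4468 0.2743 0.0269]
```

servo_tool(
  commands=[0,0,0,0,0,0,0.045,0,0,-0.06,0,0,0,0.045,0,0,-0.11,0,0,0,0.045,-0.03,0.01,-0.14,0,0,0,0.045,-0.09,0.03,-0.14,0,0,0,0.045,-0.15,0.05,-0.14,0,0,0,0.045,-0.21,0.06,-0.14,0,0,0,0.045,-0.27,0.073,-0.14,0,0,0,0.045,-0.308,0.073,-0.14,0,0,0,0.045,-0.308,0.073,-0.14,0,0,0,0.045],
)

```text
time: 29.12
tool_pos: [0.5184, -0.0366, 0.1644]
ee_rot: [-3.14, 0.0, 1.567]
wrist_force: [0.1, 0.8, -2.5]
width: 0.0563
finger_force: 30.0
```

```bash
python3 g.py .52 -.034 .048 90
```

```text
[0.0026 0.0018 0.1164] [-0.09  0.01 -0.21] t 29.12 F [ 0.1  0.8 -2.5] w 0.0563 pos [ 0.5184 -0.0366  0.1644]
```

servo_tool(
  commands=[0.001,0.001,0.03,0,0,0,0.045,0.001,0.001,0.055,0,0,0,0.045,0.001,0.001,0.08,0,0,0,0.045,0.001,0.001,0.1,0,0,0,0.045,0.001,0.001,0.112,0,0,0,0.045,0.001,0.001,0.116,0,0,0,0.045,0.001,0.001,0.116,0,0,0,0.045,0.001,0.001,0.116,0,0,0,0.075,0.001,0.001,0.116,0,0,0,0.075,0.001,0.001,0.08,0,0,0,0.075],
)

```text
time: 30.38
tool_pos: [0.5177, -0.0329, 0.083]
ee_rot: [-3.135, -0.001, 1.571]
wrist_force: [0.6, 0.5, 0.1]
width: 0.0749
finger_force: 0.0
```

servo_tool(
  commands=[0,0,-0.06,0,0,0,0.075,0,0,-0.12,0,0,0,0.075,0,-0.06,-0.15,0,0,0,0.06,0,-0.12,-0.15,0,0,0,0.03,0,-0.17,-0.15,0,0,0,0.0,0,-0.17,-0.15,0,0,0,0.0],
)

```text
time: 31.12
tool_pos: [0.348, -0.0332, 0.2365]
ee_rot: [3.137, 0.001, 1.571]
wrist_force: [0.6, -0.3, -0.1]
width: 0.0383
finger_force: 0.0
```

```bash
python3 g.py .36 -.145 .067 90; python3 look.py; python3 -c "
from h import *
t=snapshot('top'); sd=snapshot('side')
for d in spotter.trace('core0',sd)+spotter.trace('core0',t): print(d['conf'],d['box'])
cv2.imwrite('pics/t4.png',np.hstack([cv2.resize(t['img'][180:380,100:480],(760,400))[:, :400],cv2.resize(sd['img'][120:320,200:400],(400,400))]))"
```

```text
[-0.1116  0.0113  0.1697] [ 0.24  0.07 -0.02] t 31.12 F [ 0.6 -0.3 -0.1] w 0.0383 pos [ 0.348  -0.0332  0.2365]
([0.5223, -0.2559, 0.0241], np.float64(0.14), 2, 'brown', np.float64(1.19))
([0.5225, -0.1102, 0.0215], np.float64(0.16), 2, 'brown', np.float64(1.19))
([0.521, -0.0351, 0.0159], np.float64(0.2), 2, 'brown', np.float64(1.18))
([0.5219, -0.1808, 0.0225], np.float64(0.19), 2, 'brown', np.float64(1.2))
([0.5193, 0.4079, 0.0], np.float64(0.58), 1, 'brown', np.float64(0.99))
0.33 [284.0, 127.2, 42.1, 43.6]
0.64 [136.8, 238.4, 26.1, 18.3]
```

View pics/t4.png

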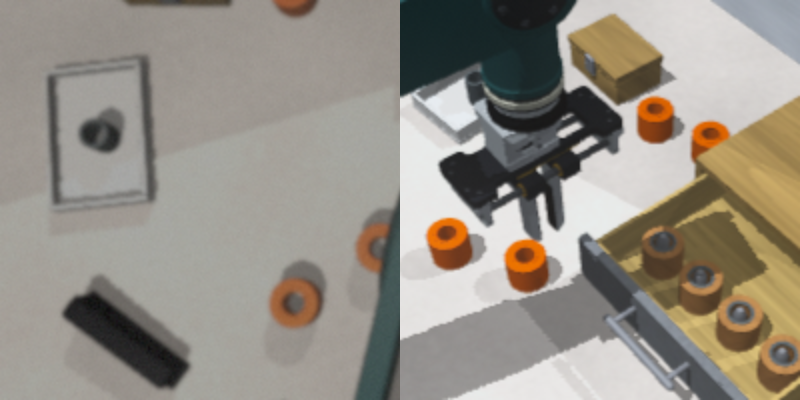

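All four rolls sit fully down on their spindles, and the core stands in the tray at crop (100,135). The look-alikes and bystanders haven't been moved. Now I'll push the drawer shut.

servo_tool(
  commands=[-0.05,0,0,0,0,0,0.0,-0.1,0,0,0,0,0,0.0,-0.112,0,0.03,0,0,0,0.0,-0.112,0,0.08,0,0,0,0.0,-0.112,0,0.13,0,0,0,0.0,-0.112,0,0.16,0,0,0,0.0,-0.112,0,0.17,0,0,0,0.0,-0.112,0,0.17,0,0,0,0.0,-0.112,0.01,0.17,0,0,0,0.0,-0.112,0.02,0.17,0,0,0,0.0],
)

```text
time: 32.78
tool_pos: [0.3719, -0.1458, 0.0667]
ee_rot: [3.138, 0.002, 1.572]
wrist_force: [0.2, -0.3, -0.1]
width: 0.0003
finger_force: 0.0
```

servo_tool(
  commands=[0,0.01,0,0,0,0,0.0,0,0.025,0,0,0,0,0.0,0,0.045,0,0,0,0,0.0,0,0.065,0,0,0,0,0.0,0,0.085,0,0,0,0,0.0,0,0.105,0,0,0,0,0.0,0,0.125,0,0,0,0,0.0,0,0.145,0,0,0,0,0.0,0,0.16,0,0,0,0,0.0,0,0.17,0,0,0,0,0.0],
)

```text
time: 34.02
tool_pos: [0.5408, -0.1449, 0.0648]
ee_rot: [-3.141, -0.0, 1.572]
wrist_force: [-1.4, -0.4, 0.9]
width: 0.0001
finger_force: 0.8
```

servo_tool(
  commands=[0,0.006,0,0,0,0,0.0,0,0.01,0,0,0,0,0.0,0,0.013,0,0,0,0,0.0,0,0.013,0,0,0,0,0.0],
)

```text
time: 34.52
tool_pos: [0.5533, -0.1451, 0.0653]
ee_rot: [3.141, -0.0, 1.572]
wrist_force: [-0.5, -0.7, -0.6]
width: 0.0007
finger_force: 0.0
```

servo_tool(
  commands=[0,0.002,0,0,0,0,0.0,0,0.004,0,0,0,0,0.0,0,0.006,0,0,0,0,0.0,0,0.007,0,0,0,0,0.0,0,0.007,0,0,0,0,0.0],
)

```text
time: 35.15
tool_pos: [0.5603, -0.1451, 0.0652]
ee_rot: [3.141, 0.0, 1.572]
wrist_force: [-0.4, 0.6, -0.5]
width: 0.0005
finger_force: 0.1
```

servo_tool(
  commands=[0,0.001,0,0,0,0,0.0,0,0.002,0,0,0,0,0.0,0,0.002,0,0,0,0,0.0],
)

```text
time: 35.52
tool_pos: [0.5607, -0.1451, 0.0652]
ee_rot: [-3.139, -0.0, 1.572]
wrist_force: [-5.5, 0.4, 3.0]
width: 0.0003
finger_force: 2.6
```

servo_tool(
  commands=[0,0.001,0,0,0,0,0.0,0,0.002,0,0,0,0,0.0,0,0.002,0,0,0,0,0.0],
)

```text
time: 35.9
tool_pos: [0.5608, -0.1451, 0.0652]
ee_rot: [-3.134, -0.0, 1.571]
wrist_force: [-9.5, -0.6, 6.2]
width: 0.0006
finger_force: 5.0
```

servo_tool(
  commands=[0,-0.02,0,0,0,0,0.0,0,-0.06,0,0,0,0,0.0,0,-0.11,0,0,0,0,0.0,0,-0.15,-0.05,0,0,0,0.0,0,-0.2,-0.1,0,0,0,0.0,0,-0.2,-0.15,0,0,0,0.0,0,-0.2,-0.15,0,0,0,0.0],
)

```text
time: 36.78
tool_pos: [0.3662, -0.1466, 0.2209]
ee_rot: [3.13, 0.006, 1.571]
wrist_force: [0.8, 0.6, 0.0]
width: 0.0003
finger_force: 0.0
```

```bash
python3 -c "
from h import *
t=snapshot('top'); sd=snapshot('side'); Tt,Ts=cam(t),cam(sd)
o=[(s,cam(s),np.array(spotter.trace('unit',s)[0]['region'],bool)) for s in(t,sd)]
print(fit(o,UNIT,[.75,-.145,0,0]),[fit([q],UNIT,[.75,-.145,0,0],(0,1)) for q in o])
cv2.imwrite('pics/f.png',np.hstack([cv2.resize(t['img'][60:360,100:500],(400,300)),cv2.resize(sd['img'][100:400,160:560],(400,300))]))"
```

```text
(array([ 0.75124249, -0.14494409, -0.00350457, -0.00678928]), np.float64(0.03292784846568647)) [(array([ 0.75098514, -0.14520472,  0.        ,  0.        ]), np.float64(0.029935031830481407)), (array([ 0.74980479, -0.14475298,  0.        ,  0.        ]), np.float64(0.038837703756201325))]
```

View pics/f.png

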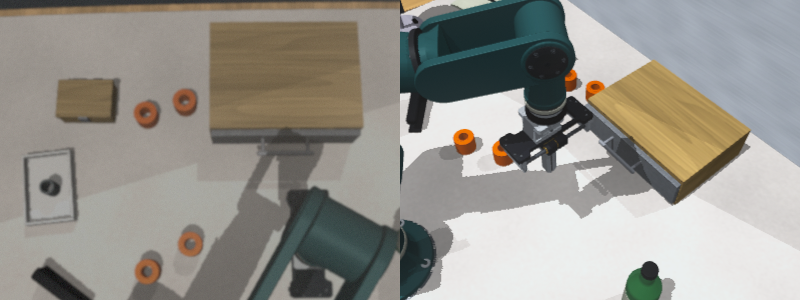

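The drawer is shut against its stop. The core stands in the tray at (50,187), there are no brown rolls left on the desk, and nothing else has moved. I'm handing the job in.

```bash
python3 -c "
from bench import close_job
print(close_job())"
```

```text
the job is handed in; nothing more can be done
None
```

The job is handed in: the one bare core is in the tray, all four full rolls are fully down on their own spindles, and the drawer is pushed shut to its stop; I saw no sign that anything else on the desk moved.

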